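# Clamp a painted bauble and slide it under the drying lamp

## Robot

A 6-joint arm with a two-finger parallel gripper is mounted at the origin on the work surface. World frame = base frame: x ahead of the robot, y to its left, z up, the work surface at z = 0. Lengths are in m, angles in rad, forces in N, time in s.
With the tool pointing down it reaches from about 0.35 to 0.975 m from the base axis. Payload 4.9 kg.
Tool frame: the origin (TCP) lies where the fingers leave the gripper's body, on its centre line; the fingertips stand 73 mm ahead of it and the grasp point (between the pads) lies 54 mm ahead of it; z points along the fingers, y is the direction in which the jaws open and shut (so a half turn about z gives the same grasp; the last joint's range is limited). The gripper opens to 85 mm and grips with 20 to 120 N. Pads are 22 mm wide; open, the fingers measure 114 mm over their backs; the gripper's body (76 mm by 85 mm) begins 54 mm behind the grasp point. The pads swing forward as they close: fully open they stand 13 mm farther back than shut.
Start: joints at [0.983, 0.053, 1.613, -0, 1.476, -0.119], TCP at [0.282, 0.558, 0.304] pointing down, gripper open.
Joint ranges: [-3.01, 3.01], [-1.01, 2.22], [0.06, 2.58], [-1.02, 4.17], [0.09, 2.62], [-3.14, 3.14]. Speed limits (rad/s): [2.57, 2.57, 3.14, 3.14, 3.14, 3.14].

## Interface

Orientations are given as a rotation vector (axis times angle).
In Python, from station import monitor, vision, workorder gives the robot as it stands.
- The arm moves only by the tool arm_command, never from a script. Its argument "rows" is text: rows parted by semicolons, each of 6 numbers parted by spaces: the shift along the world's x, y, z in mm, then the turn, a rotation vector about the world's x, y, z in degrees. In form: tx ty tz wx wy wz; .... A call has 1 to 12 rows; each row is the pose to reach, as a shift and turn from the pose measured when the call began; what a row does not reach only later rows make up. A row lasts 1/8 s, in which the tool goes at most 62.5 mm and 10.7 degrees, less where a joint would pass 70% of its speed; a pose out of reach is approached as far as the arm can. A call with a gripper value outside its range is refused whole. "jaw" is the opening, from 0 (shut) to 1 (fully open), set as the call begins (left out, the last holds). The fingers move at their own pace and stop on an object; "squeeze" is the grip in N (left out, the last holds). Time passes only in rows, so rows that repeat a pose let the fingers close. It gives the time, the measured TCP pose, the force and the opening at its end, in the units of the state.
- monitor.get_obs(): the state, without advancing time (a new reading comes with each control period).
- vision.get_image(name): name is "scene" or "top" or "wrist"; returns a dict with "frame" (480x640x3 uint8, red, green, blue), "vfov" (degrees; the focal length in pixels is half the picture's height over the tangent of half this angle, whatever the lens; pixels are square), "cx", "cy" (the principal point, pixels), "distortion" ([k1, k2, p1, p2, k3] as OpenCV has them; the pictures are not rectified), "R" (3x3) and "t" (3): a world point X has camera coordinates R X + t; the wrist camera has in their place "T_tool_cam" (4x4, takes a point from camera to tool coordinates, whose origin is the TCP and whose axes are the flange's). Camera axes: x right, y down, z forward; pixel columns grow to the right and rows downward; lengths in m; the calibration is good to about 2 mm. A picture is of the moment at which its call begins: read the wrist's pose just before it. There is no depth.
- workorder.finish_job(): hands the job in, once; it reports no verdict.
The state is a dict: "t": time; "q": joint angles; "dq": joint speeds; "effort": joint torques, N m; "tool_pos": TCP position; "tool_rot": TCP orientation; "contact_force": force on the tool from outside, world axes, zero at the start; "wrist_torque": the same for the moment, N m; "opening": finger opening in m.
Only numpy, scipy, OpenCV 4.12 (cv2) and the standard library are available. Lean on these libraries where they do the work, as an engineer would, in place of code of your own. Each camera call takes 0.05 s, during which the arm holds its last target. There are 200 camera calls.

## Task

The bauble standing in the carrier's chuck has just been painted: swing the red lever clockwise as far as it goes, so that the jaws close on the bauble's neck, while the carrier stays at the middle station. Then push the carrier along its rail to the station under the amber drying lamp until it clicks into the detent there, and let go. Do not touch the wet bauble, do not bump the lamp, and leave the paint pots and the water cup where they are.

Things in the scene. Friction and masses are not known exactly. Their poses are not given: they have to be found in the camera images.
- rail: Fixed grey base plate 130 x 560 x 12 mm with two aluminium rails on it. Origin: centre of its underside, on the table. Its y axis runs along the rails, its x axis points away from the robot, more or less. Detent stations at rail y = -200, 0 and +200 mm, marked by white ticks on the plate's near edge and pairs of brass bumps between the rails.
- carrier (a joint): Position (m) of the blue carrier along the rail's y axis: 0 = middle station, where it starts; +0.20 and -0.20 = the outer stations; end stops at +-0.222. A sprung ball under it clicks between two bumps at each station; it pulls the released carrier home from about 6 mm either side. It takes about 7 N to leave a station, about 2 N in between.
- carrier_middle (a point): Centre of the top of the carrier's plate (110 mm across the rail, 90 mm along it, top 46 mm above the table), on the chuck's axis. At rail x = 0.
- carrier_grip (a point): Centre of the top of the carrier's yellow grip post: 14 x 14 mm square, sides along the rail's axes, from 42 up to 90 mm above the table, standing on a 30 mm wide tongue (top at 45 mm) 110 mm in front of (on the robot's side of) the chuck's axis.
- sleeve (a joint): Angle (rad) of the knurled steel chuck sleeve (64 mm diameter, 60 to 82 mm above the table). It grows as the lever swings clockwise seen from above and the three brass jaws close; starts at 0 to 0.25; the jaws meet the neck at 1.0; stop at 1.1. It stays where it is left; about 1.5 N at the lever knob turns it.
- lever_knob (a point): Centre of the top of the red upright lever knob, 14 mm diameter, from 71 up to 115 mm above the table, 62 mm from the chuck's axis, on a flat 12 mm bar at 66 to 76 mm height. At sleeve angle a it lies, from the chuck's axis and in rail axes, at 62 mm x (-cos(0.55 - a), -sin(0.55 - a)).
- chuck_seat (a point): Floor of the chuck's pocket on its axis, 60 mm above the table: where the bottom of the bauble's neck stands.
- bauble: Painted red and green ball, 44 mm diameter, neck down: neck 12 mm diameter and 36 mm long, brass cap 18 mm diameter, ball's centre 62 mm above the origin. Origin: centre of the underside of the neck, z axis up through the ball. Loose in the chuck (1.8 mm play) until clamped; its top is 144 mm above the table.
- lamp: Fixed drying lamp over either outer station. Origin on the table at the station's centre, axes as the rail's. Amber canopy from 110 mm in front of the rail's middle line to 80 mm behind it, 90 mm along the rail, underside 175 mm, top 192 mm up, on a white post behind the rail (lamp top 203 mm). Its front edge overhangs the yellow grip post there, so the tool must lean back to the robot.
- lamp_spot (a point): The point where carrier_middle lies when the carrier is clicked in under the lamp (46 mm above the table).
- brush_stand: Fixed wooden block with three upright brushes, 190 mm tall, behind the other outer station. Origin on the table at that station's centre; the block stands 85 to 135 mm behind the rail's middle line, 100 mm along the rail.
- paint_strip: Bystander: strip of six paint pots, 190 x 31 x 32 mm, loose, long axis x. Origin at the centre of its underside.
- water_cup: Bystander: green cup, 68 mm diameter, 75 mm tall, two brushes in it. Origin at the centre of its underside.
Mind the look-alikes: they are no part of the job. What is shaped like the bauble but blue is not meant.

How it is judged:
By the outcome, as a careful person would: the job done as asked, in the order asked, and still so for the second after the job is handed in, with the robot touching nothing.
It also fails if it takes over 54 s, if anything falls off the work surface, if the arm or the gripper's body presses on something with over 40 N, if the wrist force passes 120 N, or if a joint passes its speed limit or range.

## Working session

There is one attempt and no reset: what is moved stays moved. The work goes in short steps, Python scripts to look and compute and a tool call to move; the robot and the scene stay as the last step left them, time stands still between calls to the robot, and variables do not carry over. Pictures are saved under pics/ and viewed, about 8 in all and at most 12, crops included, and the job is handed in when it is done.

Besides the shell and the picture viewer there is one more tool, called after "Request:" as name(argument=value, ...) on one line, values as JSON. arm_command: Moves the arm, as the interface text tells. Its arguments: {"type":"object","properties":{"rows":{"type":"string"},"jaw":{"type":"number"},"squeeze":{"type":"number"}},"required":["rows"]}

```bash
mkdir -p pics; cat > h.py <<'E'
import numpy as np, cv2
from station import monitor, vision, workorder
from scipy.spatial.transform import Rotation as Rn
def grab(n):
    o=monitor.get_obs(); d=vision.get_image(n); f=240/np.tan(np.radians(d["vfov"])/2)
    K=np.array([[f,0,d["cx"]],[0,f,d["cy"]],[0,0,1]]); 
    if "R" in d and d["R"] is not None: R=np.array(d["R"]);t=np.array(d["t"])
    else:
        T=np.array(d["T_tool_cam"]);W=np.eye(4);W[:3,:3]=Rn.from_rotvec(o["tool_rot"]).as_matrix();W[:3,3]=o["tool_pos"]
        M=np.linalg.inv(W@T);R=M[:3,:3];t=M[:3,3]
    return dict(im=cv2.cvtColor(d["frame"],cv2.COLOR_RGB2BGR),K=K,D=np.array(d["distortion"],float),R=R,t=t)
def ray(c,uv):
    p=cv2.undistortPoints(np.array([[uv]],float),c["K"],c["D"])[0,0]
    return -c["R"].T@c["t"], c["R"].T@np.array([p[0],p[1],1])
def onz(c,uv,z):
    o,d=ray(c,uv); return o+d*(z-o[2])/d[2]
def proj(c,P):
    return cv2.projectPoints(np.atleast_2d(P).astype(float),cv2.Rodrigues(c["R"])[0],c["t"],c["K"],c["D"])[0][:,0]
E
python3 - <<'E'
from h import *
o=monitor.get_obs();print(o["t"],o["tool_pos"],o["tool_rot"],o["opening"])
for n in("scene","top"):
    c=grab(n);cv2.imwrite(f"pics/{n}0.png",c["im"]);print(n,-c["R"].T@c["t"],c["R"][2])
E
```

```text
0.0 [0.28213701 0.55715766 0.30264868] [-0.72951724 -3.05496577  0.00307782] 0.08538576317200702
scene [1.01397434 0.42653738 0.72264518] [-0.48859685 -0.46473403 -0.7384412 ]
top [0.35378675 0.01319012 1.29926026] [ 0.21406422  0.01366777 -0.97672396]
```

View pics/top0.png

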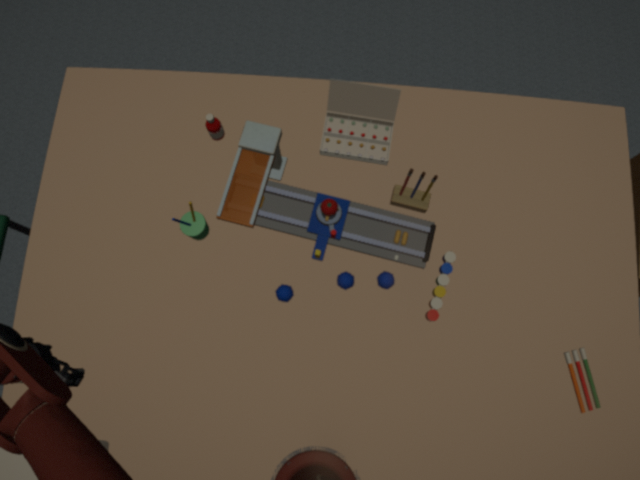

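View pics/scene0.png

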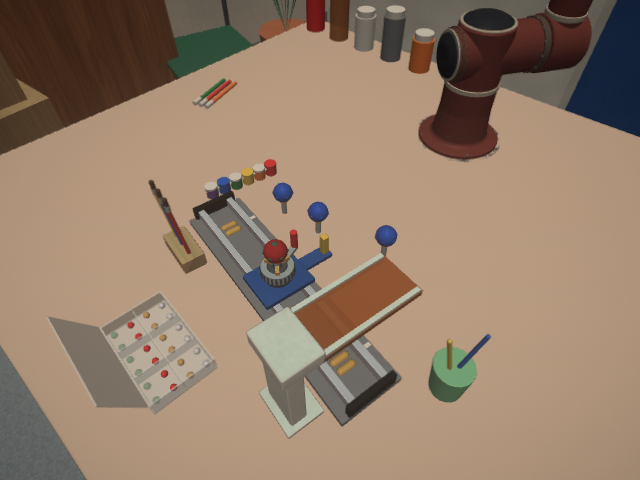

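Top view: the red/green bauble is in the chuck at (329,208), with the red knob at (333,233) and the yellow post at (318,252). The lamp is at left (+y) around (248,180). The look-alikes are the blue baubles at (285,293), (345,280) and (386,280), the red-capped bottle at (214,125), and the red (432,315) and yellow (440,292) paint pots. I choose the knob and post on the blue carrier, and will check them in a close crop.

```bash
python3 - <<'E'
from h import *
c=grab("top");s=grab("scene")
a=cv2.resize(c["im"][110:310,205:445],None,fx=3.3,fy=3.0,interpolation=cv2.INTER_CUBIC)
a=cv2.convertScaleAbs(a,alpha=1.6);cv2.imwrite("pics/crop1.png",a)
def blobs(c,n,lo,hi,box,z,mn=4):
    x0,y0,x1,y1=box;h=cv2.cvtColor(c["im"],cv2.COLOR_BGR2HSV);m=cv2.inRange(h,lo,hi)
    k,l,st,ce=cv2.connectedComponentsWithStats(m)
    for i in range(1,k):
        u,v=ce[i]
        if x0<u<x1 and y0<v<y1 and st[i,4]>=mn: print(n,ce[i].round(1),st[i],onz(c,ce[i],z).round(4))
for nm,cc,b in(("top",c,(200,110,450,310)),("scene",s,(190,150,440,360))):
    print(nm)
    blobs(cc,"yellow",(20,120,90),(35,255,255),b,.09)
    blobs(cc,"red",(0,170,60),(4,255,255),b,.115)
    blobs(cc,"red2",(174,150,60),(180,255,255),b,.115)
    blobs(cc,"blue",(105,120,50),(130,255,255),b,.06,30)
    blobs(cc,"amber",(5,150,60),(14,255,255),b,.185,100)
E
```

```text
top
yellow [326.5 218.5] [326 218   2   2   4] [0.6805 0.0237 0.09  ]
yellow [317.3 252. ] [315 250   5   5  22] [0.5927 0.0401 0.09  ]
yellow [439.7 291.2] [434 286  12  12 111] [ 0.5177 -0.2679  0.09  ]
red [212.9 125. ] [206 118  14  13 108] [0.903  0.3373 0.115 ]
red [328.7 206.7] [321 200  16  14 141] [0.7044 0.0202 0.115 ]
red [332.9 232.9] [332 231   3   5  14] [0.6386 0.005  0.115 ]
red2 [324.5 200.8] [323 200   4   3   4] [0.719  0.0318 0.115 ]
red2 [333.5 200.8] [332 200   4   3   4] [0.7207 0.0094 0.115 ]
red2 [334.8 231.5] [334 230   2   4   4] [0.6423 0.0008 0.115 ]
blue [326.2 222.6] [308 194  41  65 813] [0.6776 0.0239 0.06  ]
blue [446. 268.] [441 263  11  10  84] [ 0.5824 -0.2892  0.06  ]
blue [345.2 280. ] [338 273  15  15 178] [ 0.5325 -0.0348  0.06  ]
blue [385.3 279.6] [379 273  14  15 164] [ 0.541  -0.1357  0.06  ]
blue [284.1 292.8] [277 286  15  15 183] [0.4884 0.1155 0.06  ]
amber [244.3 187.2] [ 218  149   51   78 2040] [0.7164 0.2224 0.185 ]
scene
yellow [247.4 175.7] [241 168  13  17 167] [ 0.5738 -0.2106  0.09  ]
yellow [324.1 243.2] [320 234   9  20 149] [0.6049 0.0518 0.09  ]
yellow [276.5 267.9] [275 266   4   5  10] [0.7086 0.0286 0.09  ]
red [269.6 166.2] [264 160  12  15 121] [ 0.5369 -0.1738  0.115 ]
red [293.4 237.3] [290 230   7  17  79] [0.6494 0.0144 0.115 ]
red [274.4 249.5] [264 240  22  19 279] [0.6942 0.0104 0.115 ]
blue [222.7 183. ] [217 177  12  16 103] [ 0.6086 -0.2625  0.06  ]
blue [282.  190.9] [273 183  18  16 225] [ 0.5343 -0.1426  0.06  ]
blue [317.5 210.3] [308 202  20  17 251] [ 0.5254 -0.0407  0.06  ]
blue [386.3 234.4] [376 226  21  18 281] [0.4811 0.1115 0.06  ]
blue [284.5 278.6] [ 243  248   89   59 1452] [0.7014 0.0395 0.06  ]
amber [354.3 301.7] [ 295  257  122   92 4734] [0.7198 0.2175 0.185 ]
```

View pics/crop1.png

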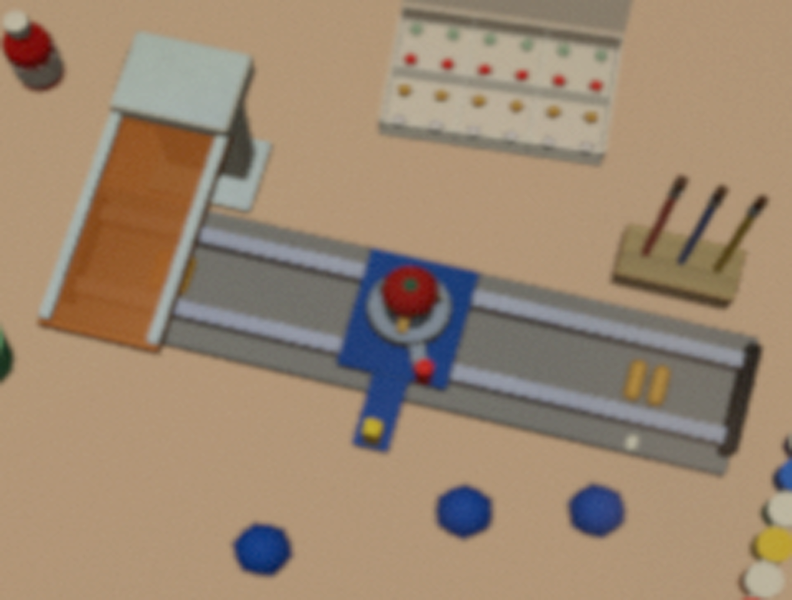

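The crop confirms the choice: the knob is on the bar and the post on the carrier's tongue. The lamp is at +y and the rail's near edge runs from crop (165,345) to (725,472). Next I compute the rail frame and the first approach pose.

```bash
python3 - <<'E'
from h import *
c=grab("top");s=grab("scene")
h=cv2.cvtColor(c["im"],cv2.COLOR_BGR2HSV)
P=lambda x,y,z:onz(c,(205+x/3.3,110+y/3.0),z)[:2]
ang=lambda a,b:np.degrees(np.arctan2(*(a-b)[::-1]))-90
print("edge yaw",ang(P(165,345,.012),P(725,472,.012)))
print("lamp yaw",ang(P(40,322,.19),P(160,348,.19)))
print("rail",ang(P(200,235,.03),P(745,357,.03)),ang(P(180,308,.03),P(722,434,.03)))
print("brass",P(647,382,.014),"tick",P(631,441,.012))
print("ball",onz(c,(328.8,206.5),.122),onz(s,(274.4,249.5),.122))
# triangulate
def tri(u,v):
    o1,d1=ray(c,u);o2,d2=ray(s,v);A=np.c_[d1,-d2];k=np.linalg.lstsq(A,o2-o1,rcond=None)[0]
    return (o1+d1*k[0]+o2+d2*k[1])/2
print("post",onz(c,(317.3,252),.09),onz(s,(324.1,237),.09))
print("knob",onz(c,(333.3,232.6),.115),onz(s,(293.6,231.5),.115))
d=vision.get_image("wrist");print(np.round(d["T_tool_cam"],3))
E
```

```text
edge yaw -9.93446661971187
lamp yaw -9.31547896656943
rail -9.95200263029787 -10.345548200875967
brass [ 0.66461663 -0.17773201] tick [ 0.61073321 -0.16742192]
ball [0.70284299 0.01998426 0.122     ] [0.6977902  0.01516291 0.122     ]
post [0.59282998 0.04005402 0.09      ] [0.59299586 0.04095084 0.09      ]
knob [0.63927627 0.00414305 0.115     ] [0.63865943 0.00417313 0.115     ]
[[ 0.    -0.947 -0.322  0.084]
 [ 1.     0.    -0.     0.001]
 [ 0.    -0.322  0.947 -0.07 ]
 [ 0.     0.     0.     1.   ]]
```

```bash
cat >> h.py <<'E'
PSI=np.radians(-10.); EX=np.array([np.cos(PSI),np.sin(PSI),0]);EY=np.array([-np.sin(PSI),np.cos(PSI),0]);EZ=np.array([0,0,1.])
AX=np.array([.701,.021,0])
def W(x,y,z): return AX+x*EX+y*EY+z*EZ
def cmd(P,lean=35,ahead=.054,o=None):
    o=o or monitor.get_obs();L=np.radians(lean)
    z=np.sin(L)*EX-np.cos(L)*EZ;y=EY;x=np.cross(y,z);R=np.c_[x,y,z]
    T=P-ahead*z;R0=Rn.from_rotvec(o["tool_rot"])
    return ((T-o["tool_pos"])*1000).round(1),np.degrees((Rn.from_matrix(R)*R0.inv()).as_rotvec()).round(1)
def where(ahead=.054):
    o=monitor.get_obs();P=o["tool_pos"]+Rn.from_rotvec(o["tool_rot"]).as_matrix()[:,2]*ahead-AX
    return np.round([P@EX*1000,P@EY*1000,P[2]*1000],1),np.round(o["contact_force"],2),round(o["t"],2),round(o["opening"]*1000,1)
def kn(a,z): return W(-.062*np.cos(.55-a),-.062*np.sin(.55-a),z)
E
python3 -c "
from h import *
print(cmd(kn(.11,.17),35,.06))"
```

```text
(array([ 324.9, -546.8,  -84.5]), array([-11.1, -33.3,  16.3]))
```

Request:
arm_command(rows="55 -90 0 -2 -6 3; 108 -180 -10 -4 -11 6; 160 -270 -25 -6 -17 8; 215 -360 -40 -8 -22 11; 270 -455 -60 -10 -28 14; 325 -547 -85 -11.1 -33.3 16.3; 325 -547 -85 -11.1 -33.3 16.3; 325 -547 -85 -11.1 -33.3 16.3; 325 -547 -85 -11.1 -33.3 16.3; 325 -547 -85 -11.1 -33.3 16.3; 325 -547 -85 -11.1 -33.3 16.3; 325 -547 -85 -11.1 -33.3 16.3", jaw=0.38, squeeze=20)

```text
t: 1.85
tool_pos: [0.6075, 0.0091, 0.2182]
tool_rot: [0.225, 2.524, -0.071]
contact_force: [-0.4, 0.5, -0.2]
opening: 0.0325
```

```bash
python3 -c "
from h import *
print(where(.06),cmd(kn(.11,.17),35,.06))
c=grab('wrist');im=c['im'].copy()
for p,co in((kn(.11,.115),(0,255,0)),(W(-.11,0,.09),(255,0,255)),(W(0,0,.144),(255,255,0))):
  u=proj(c,p)[0];print(u);cv2.drawMarker(im,tuple(int(v) for v in u),co,0,14,1)
cv2.imwrite('pics/w1.png',cv2.convertScaleAbs(im,alpha=1.5))"
```

```text
(array([-55.7, -28.1, 169. ]), array([-0.39,  0.49, -0.22]), 1.85, 32.5) (array([-0.2,  1.6,  1. ]), array([-0. , -0.1,  0.2]))
[323.9554162  226.08810077]
[389.79814829  93.69129665]
[372.32700662 331.58399831]
```

View pics/w1.png

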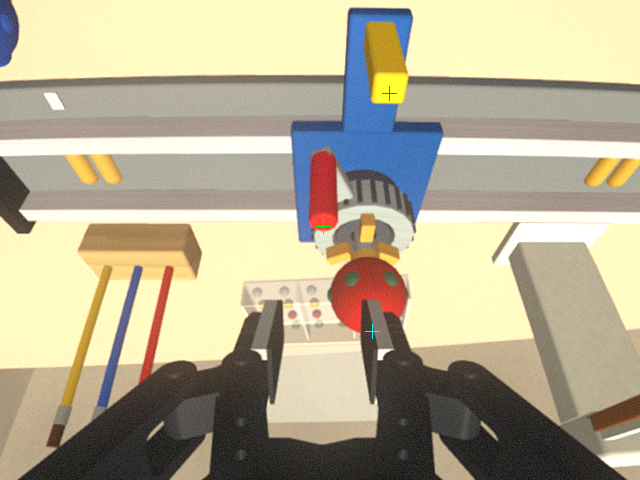

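The wrist view fits the prediction within about 2 mm: knob end at (323,218), post end at (389,85) and bauble at (368,295), so the fingers will straddle the knob. I descend.

Request:
arm_command(rows="0 1.6 -25 0 0 0; 0 1.6 -50 0 0 0; 0 1.6 -71 0 0 0; 0 1.6 -71 0 0 0; 0 1.6 -71 0 0 0")

```text
t: 2.52
tool_pos: [0.6076, 0.0126, 0.1487]
tool_rot: [0.221, 2.522, -0.07]
contact_force: [0.2, 0.1, -0.1]
opening: 0.0324
```

```bash
python3 -c "
from h import *
print(where(.06))
b=cmd(kn(.11,.098),35,.06)[0];print(b)
for a in np.arange(.2,1.11,.1): print(round(a,2),(cmd(kn(a,.098),35,.06)[0]).round(1))"
```

```text
(array([-56.1, -24.5,  99.6]), array([ 0.25,  0.11, -0.1 ]), 2.52, 32.4)
[-0.3 -1.9 -1.6]
0.2 [-1.5  3.5 -1.6]
0.3 [-2.3  9.7 -1.6]
0.4 [-2.5 15.9 -1.6]
0.5 [-2.  22.  -1.6]
0.6 [-0.9 28.1 -1.6]
0.7 [ 0.8 34.1 -1.6]
0.8 [ 3.  39.9 -1.6]
0.9 [ 5.9 45.4 -1.6]
1.0 [ 9.2 50.6 -1.6]
1.1 [13.1 55.4 -1.6]
```

Request:
arm_command(rows="0 -1 -1.6 0 0 0; 0 -1 -1.6 0 0 0; -1.5 3.5 -1.6 0 0 0; -2.3 9.7 -1.6 0 0 0; -2.5 16 -1.6 0 0 0; -2 22 -1.6 0 0 0; -1 28 -1.6 0 0 0; 1 34 -1.6 0 0 0; 3 40 -1.6 0 0 0; 6 45.5 -1.6 0 0 0; 6 45.5 -1.6 0 0 0", jaw=0.28)

```text
t: 3.9
tool_pos: [0.6141, 0.0587, 0.1475]
tool_rot: [0.22, 2.521, -0.069]
contact_force: [0.6, -1.0, 0.2]
opening: 0.0239
```

```bash
python3 -c "
from h import *
print(where(.06),EY@monitor.get_obs()['contact_force'])
for a in (.9,1,1.05,1.1,1.15,1.2): print(a,cmd(kn(a,.098),35,.06)[0])
c=grab('wrist');im=c['im'].copy()
for p,co in((kn(.85,.115),(0,255,0)),(W(-.11,0,.09),(255,0,255))):
  u=proj(c,p)[0];print(u);cv2.drawMarker(im,tuple(int(v) for v in u),co,0,14,1)
cv2.imwrite('pics/w2.png',cv2.convertScaleAbs(im,alpha=1.5))"
```

```text
(array([-57.6,  22.1,  98.4]), array([ 0.62, -0.98,  0.22]), 3.9, 23.9) -0.8580438301103612
0.9 [-0.7 -0.7 -0.3]
1 [ 2.7  4.5 -0.3]
1.05 [ 4.6  7.  -0.3]
1.1 [ 6.6  9.3 -0.3]
1.15 [ 8.7 11.6 -0.3]
1.2 [10.9 13.8 -0.3]
[309.42191314 376.72953229]
[244.00527807 238.37922001]
```

View pics/w2.png

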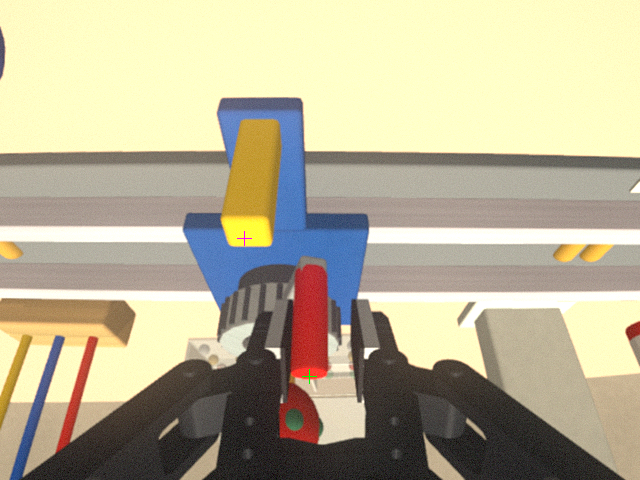

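The knob is between the fingers and touched by the trailing one, at about a≈0.85. The carrier's post is still at its middle position. I continue slowly, watching the force.

Request:
arm_command(rows="2 5 0 0 0 0; 3.5 9 0 0 0 0; 5 11 0 0 0 0; 5 11 0 0 0 0; 5 11 0 0 0 0")

```text
t: 4.58
tool_pos: [0.6191, 0.0697, 0.1476]
tool_rot: [0.221, 2.52, -0.069]
contact_force: [-0.3, 0.8, 0.4]
opening: 0.0237
```

Request:
arm_command(rows="0.5 1 0 0 0 0; 0.5 1 0 0 0 0; 0.5 1 0 0 0 0")

```text
t: 4.95
tool_pos: [0.6196, 0.0706, 0.1476]
tool_rot: [0.221, 2.52, -0.069]
contact_force: [0.2, -1.1, 0.4]
opening: 0.024
```

```bash
python3 -c "
from h import *
print(where(.06),EY@monitor.get_obs()['contact_force'])"
```

```text
(array([-54.2,  34.7,  98.5]), array([ 0.24, -1.09,  0.44]), 4.95, 24.0) -1.0366212159654244
```

Request:
arm_command(rows="0.7 1 0 0 0 0; 0.7 1 0 0 0 0; 0.7 1 0 0 0 0")

```text
t: 5.32
tool_pos: [0.6203, 0.0716, 0.1476]
tool_rot: [0.221, 2.52, -0.069]
contact_force: [-1.1, -2.2, 0.6]
opening: 0.0239
```

Request:
arm_command(rows="0.7 1 0 0 0 0; 0.7 1 0 0 0 0; 0.7 1 0 0 0 0")

```text
t: 5.7
tool_pos: [0.621, 0.0726, 0.1476]
tool_rot: [0.221, 2.52, -0.069]
contact_force: [-0.8, -1.9, 0.9]
opening: 0.0239
```

```bash
python3 -c "
from h import *
print(where(.06),EY@monitor.get_obs()['contact_force'])
c=grab('wrist');im=c['im'].copy()
for p,co in((kn(1.1,.115),(0,255,0)),(W(-.11,0,.09),(255,0,255))):
  u=proj(c,p)[0];print(u);cv2.drawMarker(im,tuple(int(v) for v in u),co,0,14,1)
h=cv2.cvtColor(c['im'],cv2.COLOR_BGR2HSV);m=cv2.inRange(h,(20,120,60),(35,255,255));k,l,st,ce=cv2.connectedComponentsWithStats(m);print(st[st[:,4]>500],)
cv2.imwrite('pics/w3.png',cv2.convertScaleAbs(im,alpha=1.5))"
```

```text
(array([-53.2,  37. ,  98.5]), array([-0.82, -1.94,  0.91]), 5.7, 23.9) -2.0546657321748483
[307.44124824 377.9422722 ]
[189.72507577 228.89965454]
[[     0      0    640    480 299385]
 [   164    109     75    128   6723]
 [     0    323     92     44    757]]
```

View pics/w3.png

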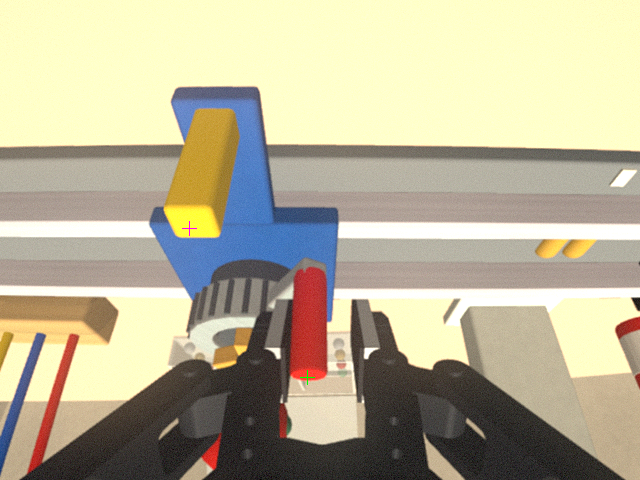

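The knob end at (308,370) sits on the a=1.1 prediction and the carrier's post hasn't moved. The force is only about 2 N, so I push a little further to reach the stop.

Request:
arm_command(rows="0.7 1 0 0 0 0; 0.7 1 0 0 0 0; 0.7 1 0 0 0 0")

```text
t: 6.12
tool_pos: [0.6215, 0.0733, 0.1475]
tool_rot: [0.221, 2.521, -0.07]
contact_force: [-3.3, -3.9, 1.6]
opening: 0.0237
```

Request:
arm_command(rows="0.5 0.8 0 0 0 0; 0.5 0.8 0 0 0 0; 0.5 0.8 0 0 0 0")

```text
t: 6.5
tool_pos: [0.6218, 0.0736, 0.1474]
tool_rot: [0.221, 2.522, -0.071]
contact_force: [-4.7, -5.6, 2.8]
opening: 0.0237
```

```bash
cat > m.py <<'E'
from h import *
print(where(.06),EY@monitor.get_obs()['contact_force'])
c=grab('wrist');h=cv2.cvtColor(c['im'],cv2.COLOR_BGR2HSV)
for n,m in(('y',cv2.inRange(h,(20,120,60),(35,255,255))),('r',cv2.inRange(h,(0,170,60),(4,255,255))|cv2.inRange(h,(174,170,60),(180,255,255)))):
    k,l,st,ce=cv2.connectedComponentsWithStats(m)
    for i in range(1,k):
        if st[i,4]>1500: print(n,st[i],ce[i].round(1))
print(proj(c,[kn(1.1,.115),kn(1.1,.093),W(-.11,0,.09),W(-.11,0,.067)]).round(1))
E
python3 m.py
```

```text
(array([-52.7,  37.9,  98.3]), array([-4.73, -5.62,  2.75]), 6.5, 23.7) -6.355660304066336
y [ 162  108   76  129 6782] [201.3 174.1]
r [ 289  267   37  114 3627] [308.3 326.6]
[[304.7 378.1]
 [306.2 322.5]
 [185.9 228.1]
 [201.1 171.4]]
```

The tool has stopped advancing at about 7 N tangential, so the lever is at its stop. The carrier's post is where predicted (201.3 against 201.1 px). I centre the jaws and lift off.

Request:
arm_command(rows="-0.9 -5 0 0 0 0; -0.9 -5 0 0 0 0; -0.9 -5 30 0 0 0; -0.9 -5 60 0 0 0; -0.9 -5 60 0 0 0; -0.9 -5 60 0 0 0")

```text
t: 7.3
tool_pos: [0.6204, 0.0687, 0.2063]
tool_rot: [0.221, 2.524, -0.071]
contact_force: [0.2, 0.0, 0.1]
opening: 0.0237
```

```bash
python3 -c "
from h import *
print(where(.062),cmd(W(-.11,0,.14),35,.062),cmd(W(-.11,0,.072),35,.062))"
```

```text
(array([-52.2,  32.9, 155.5]), array([0.15, 0.  , 0.11]), 7.3, 23.7) (array([-62.7, -22.4, -15.5]), array([ 0.1, -0.1,  0. ])) (array([-62.7, -22.4, -83.5]), array([ 0.1, -0.1,  0. ]))
```

Request:
arm_command(rows="-30 -11 0 0 0 0; -63 -22.4 -10 0 0 0; -63 -22.4 -30 0 0 0; -63 -22.4 -60 0 0 0; -63 -22.4 -83 0 0 0; -63 -22.4 -83 0 0 0; -63 -22.4 -83 0 0 0", jaw=0.38)

```text
t: 8.18
tool_pos: [0.5574, 0.0464, 0.1233]
tool_rot: [0.221, 2.524, -0.071]
contact_force: [-0.1, -0.3, 0.8]
opening: 0.0324
```

```bash
python3 -c "
from h import *
print(where(.062))
for y in (0,.05,.1,.15,.18,.2,.205): print(y,cmd(W(-.11,y,.072),35,.062))
c=grab('wrist');cv2.imwrite('pics/w4.png',cv2.convertScaleAbs(c['im'],alpha=1.5))"
```

```text
(array([-110.4,   -0. ,   72.4]), array([-0.11, -0.32,  0.75]), 8.18, 32.4)
0 (array([ 0.3, -0.1, -0.5]), array([ 0.1, -0.1,  0. ]))
0.05 (array([ 8.9, 49.1, -0.5]), array([ 0.1, -0.1,  0. ]))
0.1 (array([17.6, 98.4, -0.5]), array([ 0.1, -0.1,  0. ]))
0.15 (array([ 26.3, 147.6,  -0.5]), array([ 0.1, -0.1,  0. ]))
0.18 (array([ 31.5, 177.2,  -0.5]), array([ 0.1, -0.1,  0. ]))
0.2 (array([ 35. , 196.8,  -0.5]), array([ 0.1, -0.1,  0. ]))
0.205 (array([ 35.9, 201.8,  -0.5]), array([ 0.1, -0.1,  0. ]))
```

View pics/w4.png

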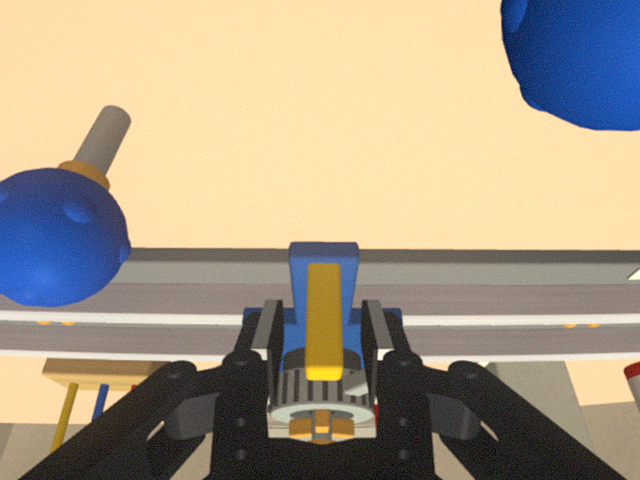

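The wrist view shows the post centred between the fingers at (323,320). The blue baubles are at (60,235) and (600,40), so I check the hand's clearance to the right-hand one along the travel.

```bash
python3 -c "
from h import *
c=grab('top');s=grab('scene')
for u,v in(((284.1,292.8),(386.3,234.4)),((345.2,280),(317.5,210.3))):
  o1,d1=ray(c,u);o2,d2=ray(s,v);k=np.linalg.lstsq(np.c_[d1,-d2],o2-o1,rcond=None)[0]
  p=(o1+d1*k[0]+o2+d2*k[1])/2;q=p-AX;print(p.round(3),'rail',(q@EX).round(3),(q@EY).round(3))
o=monitor.get_obs();R=Rn.from_rotvec(o['tool_rot']).as_matrix();p=o['tool_pos']+R@[.084,.001,-.07];print('cam',p.round(3),((p-AX)@EX).round(3),((p-AX)@EY).round(3))
"
```

```text
[0.488 0.115 0.068] rail -0.227 0.056
[ 0.531 -0.035  0.068] rail -0.157 -0.084
cam [0.451 0.066 0.134] -0.254 0.001
```

Clearance is adequate: the camera passes about 70 mm from the ball's centre. I narrow the jaws and push.

Request:
arm_command(rows="0 0 0 0 0 0; 0.9 5 0 0 0 0; 1.8 10 0 0 0 0; 2.6 15 0 0 0 0; 4.4 25 0 0 0 0; 6.2 35 0 0 0 0; 8 45 0 0 0 0; 8.9 50 0 0 0 0; 8.9 50 0 0 0 0", jaw=0.28)

```text
t: 9.45
tool_pos: [0.567, 0.0968, 0.1247]
tool_rot: [0.221, 2.522, -0.07]
contact_force: [0.4, -0.1, -0.6]
opening: 0.0238
```

```bash
python3 -c "
from h import *
print(where(.062))
for y in (.1,.15,.19,.2,.205): print(y,cmd(W(-.11,y,.072),35,.062))"
```

```text
(array([-109.5,   51.4,   74. ]), array([ 0.39, -0.08, -0.64]), 9.45, 23.8)
0.1 (array([ 8. , 48. , -1.9]), array([0., 0., 0.]))
0.15 (array([16.7, 97.2, -1.9]), array([0., 0., 0.]))
0.19 (array([ 23.6, 136.6,  -1.9]), array([0., 0., 0.]))
0.2 (array([ 25.3, 146.4,  -1.9]), array([0., 0., 0.]))
0.205 (array([ 26.2, 151.4,  -1.9]), array([0., 0., 0.]))
```

Request:
arm_command(rows="2 12 -2 0 0 0; 4 24 -2 0 0 0; 6 36 -2 0 0 0; 8.2 48 -2 0 0 0; 10.3 60 -2 0 0 0; 12.4 72 -2 0 0 0; 14.5 84 -2 0 0 0; 16.7 97 -2 0 0 0; 19 110 -2 0 0 0; 21 122 -2 0 0 0; 23.6 136 -2 0 0 0; 23.6 136 -2 0 0 0")

```text
t: 10.95
tool_pos: [0.5909, 0.2341, 0.1229]
tool_rot: [0.219, 2.521, -0.069]
contact_force: [1.3, 0.3, 0.8]
opening: 0.0239
```

```bash
python3 -c "
from h import *
print(where(.062))
for y in (.195,.2,.205): print(y,cmd(W(-.11,y,.072),35,.062))
c=grab('wrist')
for y in (.18,.185,.19,.195,.2): print(y,proj(c,[W(-.11,y,.09),W(-.11,y,.067)]).round(0).tolist())
cv2.imwrite('pics/w5.png',cv2.convertScaleAbs(c['im'],alpha=1.5))"
```

```text
(array([-109.9,  190.8,   72.2]), array([1.25, 0.33, 0.76]), 10.95, 23.9)
0.195 (array([ 0.7,  4.2, -0.1]), array([-0. ,  0.1, -0.1]))
0.2 (array([ 1.5,  9.1, -0.1]), array([-0. ,  0.1, -0.1]))
0.205 (array([ 2.4, 14. , -0.1]), array([-0. ,  0.1, -0.1]))
0.18 [[291.0, 378.0], [293.0, 320.0]]
0.185 [[304.0, 378.0], [306.0, 320.0]]
0.19 [[318.0, 378.0], [318.0, 320.0]]
0.195 [[331.0, 378.0], [330.0, 320.0]]
0.2 [[345.0, 378.0], [343.0, 320.0]]
```

View pics/w5.png

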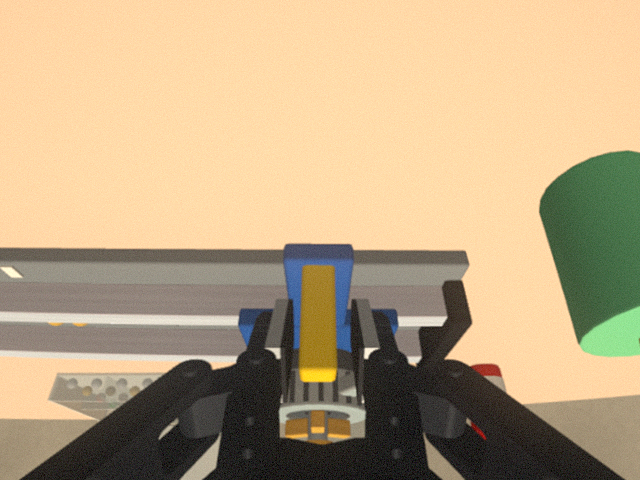

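The post at (319,325) is at y≈0.190, coasted to mid-jaw, and the green cup is well to the right. I push on into the detent.

Request:
arm_command(rows="0.9 5 0 0 0 0; 1.6 9 0 0 0 0; 2 11.5 0 0 0 0; 2.3 13.5 0 0 0 0; 2.3 13.5 0 0 0 0; 2.3 13.5 0 0 0 0")

```text
t: 11.75
tool_pos: [0.5931, 0.2475, 0.1229]
tool_rot: [0.219, 2.521, -0.068]
contact_force: [-0.3, -0.3, 0.4]
opening: 0.0239
```

```bash
cat > n.py <<'E'
from h import *
print(where(.062))
c=grab('wrist');h=cv2.cvtColor(c['im'],cv2.COLOR_BGR2HSV);m=cv2.inRange(h,(20,120,60),(35,255,255))
k,l,st,ce=cv2.connectedComponentsWithStats(m)
for i in range(1,k):
    if st[i,4]>1500: print(st[i],ce[i].round(1))
for y in (.19,.195,.2,.205): print(y,proj(c,[W(-.11,y,.09),W(-.11,y,.067)]).round(0).tolist())
E
python3 n.py
```

```text
(array([-110. ,  204.4,   72.2]), array([-0.25, -0.26,  0.45]), 11.75, 23.9)
[ 289  266   40  117 4060] [309.1 326.2]
[ 609  335   31  145 2329] [627.7 398.9]
0.19 [[281.0, 378.0], [284.0, 320.0]]
0.195 [[294.0, 378.0], [297.0, 320.0]]
0.2 [[308.0, 378.0], [309.0, 320.0]]
0.205 [[321.0, 378.0], [321.0, 320.0]]
```

The carrier is at 0.200 with about zero force. I back the finger off and check whether the carrier holds.

Request:
arm_command(rows="-0.9 -5 0 0 0 0; -0.9 -5 0 0 0 0; -0.9 -5 0 0 0 0")

```text
t: 12.18
tool_pos: [0.5923, 0.2424, 0.1231]
tool_rot: [0.22, 2.521, -0.068]
contact_force: [-0.6, -0.9, 0.0]
opening: 0.0236
```

```bash
python3 n.py
```

```text
(array([-109.9,  199.3,   72.4]), array([-0.6 , -0.85,  0.02]), 12.18, 23.6)
[ 304  265   39  117 3991] [322.6 325.6]
0.19 [[295.0, 377.0], [297.0, 320.0]]
0.195 [[308.0, 377.0], [309.0, 320.0]]
0.2 [[322.0, 377.0], [322.0, 320.0]]
0.205 [[335.0, 377.0], [334.0, 320.0]]
```

A small nudge test: push 3 mm past and see whether the spring brings it home.

Request:
arm_command(rows="0.9 5 0 0 0 0; 1.4 8 0 0 0 0; 1.4 8 0 0 0 0")

```text
t: 12.6
tool_pos: [0.5936, 0.2494, 0.1231]
tool_rot: [0.22, 2.522, -0.073]
contact_force: [-3.4, -6.3, 3.0]
opening: 0.024
```

Request:
arm_command(rows="-1.4 -8 0 0 0 0; -1.4 -8 0 0 0 0; -1.4 -8 0 0 0 0")

```text
t: 12.98
tool_pos: [0.5922, 0.2416, 0.1231]
tool_rot: [0.22, 2.522, -0.072]
contact_force: [-0.5, -0.2, -0.8]
opening: 0.0238
```

```bash
python3 n.py
```

```text
(array([-109.9,  198.2,   72.3]), array([-0.48, -0.2 , -0.77]), 12.97, 23.8)
[ 309  265   39  118 3997] [327.9 325.7]
0.19 [[297.0, 377.0], [300.0, 320.0]]
0.195 [[311.0, 377.0], [312.0, 320.0]]
0.2 [[324.0, 377.0], [324.0, 320.0]]
0.205 [[338.0, 377.0], [337.0, 320.0]]
```

The detent resisted with about 6 N and sprang back home. Now I centre and open slightly, withdraw along the tool axis away from the lamp, and check.

Request:
arm_command(rows="0.4 2 0 0 0 0; 0.4 2 0 0 0 0; -8 3 12 0 0 0; -25 6 37 0 0 0; -45 9 65 0 0 0; -70 14 100 0 0 0; -100 20 130 0 0 0; -130 20 150 0 0 0; -130 20 150 0 0 0; -130 20 150 0 0 0", jaw=0.36)

```text
t: 14.28
tool_pos: [0.462, 0.2617, 0.2732]
tool_rot: [0.22, 2.522, -0.072]
contact_force: [-0.3, 0.2, 0.1]
opening: 0.0312
```

```bash
python3 -c "
from h import *
c=grab('top');s=grab('scene')
im=np.hstack([cv2.resize(c['im'][110:330,165:455],None,fx=1.37,fy=1.37),cv2.resize(s['im'][140:420,200:500],(397,301))])
im=np.vstack([cv2.resize(im[:, :397],(397,301)).repeat(1,0)]) if 0 else np.hstack([cv2.resize(c['im'][110:330,165:455],(397,301)),cv2.resize(s['im'][140:420,190:500],(397,301))])
w=grab('wrist');b=np.hstack([cv2.resize(w['im'],(397,298)),cv2.resize(s['im'][200:400,260:460],(397,298),interpolation=cv2.INTER_CUBIC)])
cv2.imwrite('pics/fin.png',cv2.convertScaleAbs(np.vstack([im,b]),alpha=1.4))
print(where())
for n,q in(('top',c),('scene',s)): print(n,proj(q,[W(-.11,.2,.09),W(0,.2,.122),kn(1.1,.115)+.2*EY]).round(1).tolist())
for n,q,z in(('top',c,.09),('scene',s,.09)):
  h=cv2.cvtColor(q['im'],cv2.COLOR_BGR2HSV);k,l,st,ce=cv2.connectedComponentsWithStats(cv2.inRange(h,(20,120,90),(35,255,255)));print(n,[(ce[i].round(1).tolist(),int(st[i,4])) for i in range(1,k) if st[i,4]>5])
"
```

```text
(array([-245.9,  195. ,  227.7]), array([ 0.53,  0.3 , -0.32]), 14.43, 30.9)
top [[240.2, 232.6], [250.6, 188.1], [232.7, 205.5]]
scene [[395.1, 306.1], [345.7, 331.0], [384.8, 330.0]]
top [([189.9, 202.7], 7), ([324.6, 217.5], 32), ([331.5, 219.6], 32), ([239.6, 231.8], 28), ([439.6, 291.1], 110)]
scene [([247.4, 175.7], 167), ([174.0, 233.5], 6), ([393.5, 317.8], 82), ([449.3, 353.2], 117)]
```

View pics/fin.png

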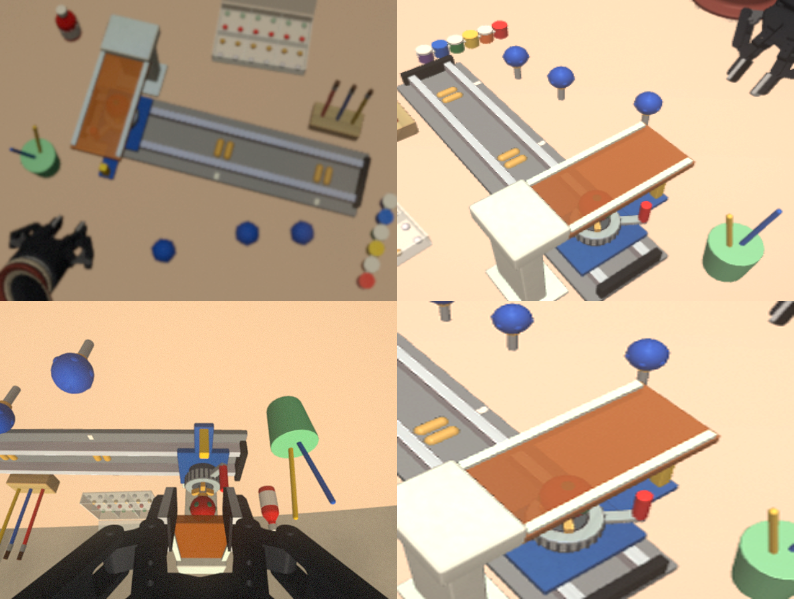

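The final views show the carrier under the lamp, with the post at top-view (239.6,231.8) against (240.2,232.6) predicted for station +0.200. The lever is still closed, the bauble is standing, and the cup, pots and blue baubles are in place. I hand in.

```bash
python3 -c "
from station import workorder
print(workorder.finish_job())"
```

```text
the job is handed in; nothing more can be done
None
```

The job is handed in at about 14.4 s of the 54 s allowed; no verdict is reported.

- **Lever:** I swung it clockwise to its stop, where the push rose to about 7 N and the tool stopped advancing. The carrier's post was still at the middle station in the wrist view.
- **Carrier:** I pushed it by its yellow post, tool leaning back 35°, into the detent under the lamp. A 3 mm nudge met about 6 N, and the post read 0.200–0.202 m in the wrist view afterwards.
- **Last checks:** With the arm clear, the post was within 1 pixel of the predicted station position in the top view. The lever was still closed, the bauble was standing, and the cup, pots and blue baubles showed no visible shift. I saw no contact with the lamp or the bauble.
- **Disagreement:** Wrist-view predictions along the rail's x axis were off by 2–3 mm, which did not matter for the job. No check failed.

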